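# Put the tape roll away in the slide cabinet

## Robot

A 6-joint arm with a two-finger parallel gripper is mounted at the origin on the work surface. World frame = base frame: x ahead of the robot, y to its left, z up, the work surface at z = 0. Lengths are in m, angles in rad, forces in N, time in s.
With the tool pointing down it reaches from about 0.35 to 0.975 m from the base axis. Payload 7.1 kg.
Tool frame: the origin (TCP) lies at the very end of the fingers, on their centre line; the grasp point (between the pads) lies 19 mm behind it (bot.grip_depth is the distance from the TCP to the grasp point, in m); x points along the fingers, y is the direction in which the jaws open and shut, and the axes are right-handed (so a half turn about x gives the same grasp; the last joint's range is limited). The gripper opens to 88 mm and grips with 3 to 60 N. Pads are 20 mm wide; open, the fingers measure 115 mm over their backs; the gripper's body (75 mm by 178 mm) begins 61 mm behind the grasp point.
Start: joints at [-1.215, 0.423, 1.63, -0, 1.089, -0.019], TCP at [0.229, -0.582, 0.223] pointing down, gripper open.
Joint ranges: [-3, 3], [-0.9, 2.11], [0.09, 2.58], [-1.31, 4.45], [0.11, 2.69], [-2.54, 2.54]. Speed limits (rad/s): [2.39, 2.39, 3.01, 3.14, 3.14, 3.14].

## Interface

Orientations are given as [roll, pitch, yaw] about the fixed x, y, z axes, in that order (R = Rz(yaw) Ry(pitch) Rx(roll)).
In Python, from bench import bot, hand, planner, read_state, capture, calibration gives the robot as it stands. The module is installed in compiled form; this text tells all that it offers. Calls block until the motion is done:
- bot.movep(position, orientation): joint-space move of the TCP to a pose.
- bot.move_l(position, orientation=None, speed=0.15): straight line of the TCP; orientation=None keeps the orientation; speed is the mean speed in m/s.
- bot.move_joints(angles): joint-space move.
- hand.command_gripper(opening, f_grip=None): finger opening in m; f_grip is the grip in N (None keeps the last); returns when the fingers have stopped.
- bot.hold(seconds).
- planner.solve_ik(position, orientation): joint angles nearest the present ones, or None.
- read_state(): the state.
- capture(name): name is "side" or "top"; returns the picture (400x640x3 uint8, red, green, blue); there is no depth.
- calibration(name): a dict with "fov_y" (degrees; the focal length in pixels is half the picture's height over the tangent of half this angle, whatever the lens; pixels are square), "cx", "cy" (the principal point, pixels), "position" and "rotation" of the camera in the world. Camera axes: x right, y up, looking along -z (the intrinsics and any distortion apply to the point x, -y, -z); pixel columns grow to the right and rows downward; lengths in m; the calibration is good to about 2 mm. A picture is of the moment at which its call begins. calibration takes no time and is no camera call.
A pose or a line that the arm cannot do raises bot.IKError and nothing moves.
- bot.hand_in(): hands the job in, once; it reports no verdict.
The state is a dict: "t": time; "qpos": joint angles; "dq": joint speeds; "tau": joint torques, N m; "position": TCP position; "eef_rot": TCP orientation; "contact_force": force on the tool from outside, world axes, zero at the start; "moment": the same for the moment, N m; "opening": finger opening in m.
Only numpy, scipy, OpenCV 4.12 (cv2) and the standard library are available. Lean on these libraries where they do the work, as an engineer would, in place of code of your own. Each camera call takes 0.05 s, during which the arm holds its last target. There are 200 camera calls.

## Task

Stand the jar that blocks the wide slide cabinet aside on the bench, upright, so that the drawer does not bump it, and pull that cabinet's upper drawer all the way out to its stop. Then slide the wide tape roll up off its spindle and lay it flat on the floor of the open drawer, beside the rack of slides, without letting it drop; leave the drawer fully out, the lower drawer shut and all other things where they are.

Things in the scene. Friction and masses are not known exactly. Their poses are not given: they have to be found in the camera images.
- cab: Wide white slide cabinet, fixed, 220 deep (x) x 220 wide (y) x 140 high (z), two drawers one above the other with grey fronts and steel bar handles. Origin: centre of its underside on the bench; its -x side is the front with the drawers. It may stand on the left or on the right, turned up to 0.12 rad
- cab_drawer0 (a joint): How far the upper drawer of the wide cabinet is pulled out along the cabinet's -x, in m: 0 shut (it may start up to 12 mm ajar), 0.1496 at its stop. Light runners, about 1 N of friction; it stays where it is left
- cab_drawer1 (a joint): How far the lower drawer of the wide cabinet is out, in m; starts at 0 (shut), same handle 58 mm below the upper one
- cab_drawer0_handle (a point): Middle of the upper drawer's handle: a level round bar 11 mm thick and 110 mm long along the cabinet's y, its axis 35 mm in front of the drawer front (so a clear gap of 29 mm behind it, 85 mm wide between its two posts) and 37 mm below the cabinet's top, 103 mm above the bench. It moves with the drawer and its axes are those of the cabinet
- bay (a point): Point on the floor of the upper drawer, in the middle of its free bay, 80 mm above the bench; moves with the drawer, axes as the cabinet's. It is 123 mm behind the handle bar (cabinet +x) and 22 mm to its -y. The bay is 132 wide (y); the drawer's walls rise 38 above its floor, its front panel 48. Fully out, the bay is open above from 67 in front of this point to 76 behind it
- rack_top (a point): Middle of the top of the rack of glass slides fixed in the upper drawer, along its +y side: 120 (x) x 45 (y), 32 high above the drawer's floor. Moves with the drawer
- narrow_cab: Narrow white slide cabinet, fixed, 180 deep x 130 wide x 140 high, with shallow drawer fronts (pulls stand out 10 mm) and boxes on top to 162 mm. Its drawers do not open. Origin: centre of its underside, front to its -x. It stands on the other side from the wide cabinet, behind the tape stand
- stand: Tape stand, fixed: white base plate 75 (x) x 165 (y) x 12 thick with two upright steel spindles of 16 mm diameter at y = +45 and -45 mm, tops 67 mm above the bench. Origin: centre of its underside
- wide_roll: The wide roll of paper tape, white with a cardboard core: outer diameter 56, bore 26, 25 high, about 80 g, lying around one of the two spindles on the base plate. Origin: centre of its underside, z along the bore
- thin_roll: The thin roll of the same tape on the other spindle: outer diameter 56, bore 26, 12 high. Origin: centre of its underside. Leave it there
- jar: Closed glass jar with a dark cap, 60 in diameter, 105 high, about 250 g, standing on the bench in front of the wide cabinet in the way of its upper drawer. Origin: centre of its underside
- bottle: Bystander: amber bottle, 56 in diameter, 150 high, beside one of the cabinets. Origin: centre of its underside
- tube_rack: Bystander: white tube rack, 120 (x) x 50 (y) x 87 high, beside the other cabinet. Origin: centre of its underside
- mailer: Bystander: flat white slide case, 30 (x) x 85 (y) x 22 high, on the bench in front of the robot. Origin: centre of its underside
Things that resemble listed ones, but are neither listed nor needed, are in the scene too. Leave any green or yellow look-alike of the wide_roll alone.

How it is judged:
By the outcome, as a careful person would: the job done as asked, in the order asked, and still so for the second after the job is handed in, with the robot touching nothing.
It also fails if it takes over 67 s, if anything falls off the work surface, if the arm or the gripper's body presses on something with over 40 N, if the wrist force passes 120 N, or if a joint passes its speed limit or range.

## Working session

There is one attempt and no reset: what is moved stays moved. The work goes in short steps, each a Python script; the robot and the scene stay as the last script left them, time stands still between calls to the robot, and variables do not carry over. Pictures are saved under pics/ and viewed, about 8 in all and at most 12, crops included, and the job is handed in when it is done.

```bash
mkdir -p pics
python3 - <<'E'
from bench import *
import cv2
for n in("side","top"):
    cv2.imwrite(f"pics/{n}0.png",capture(n)[:,:,::-1]); print(n,calibration(n))
s=read_state();print(s["t"],s["position"],s["eef_rot"],s["opening"],bot.grip_depth)
E
```

```text
side {'fov_y': 57.459650788502614, 'cx': 318.67514402808916, 'cy': 196.16773683569116, 'position': array([ 0.51903159, -0.7859583 ,  0.72726431]), 'rotation': array([ 0.87993123, -0.01519294, -0.05148859])}
top {'fov_y': 52.886239070139446, 'cx': 324.6385675234401, 'cy': 204.63766705267884, 'position': array([0.40221254, 0.0156491 , 1.08435879]), 'rotation': array([ 0.1852202 , -0.03144227, -1.54830155])}
0.1 [ 0.22864324 -0.58112238  0.22196847] [-1.57426342  1.56935546  1.9421705 ] 0.08776444845154065 0.0187
```

View pics/side0.png

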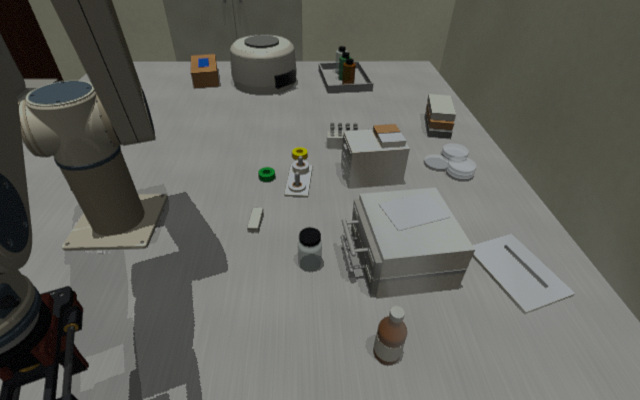

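View pics/top0.png

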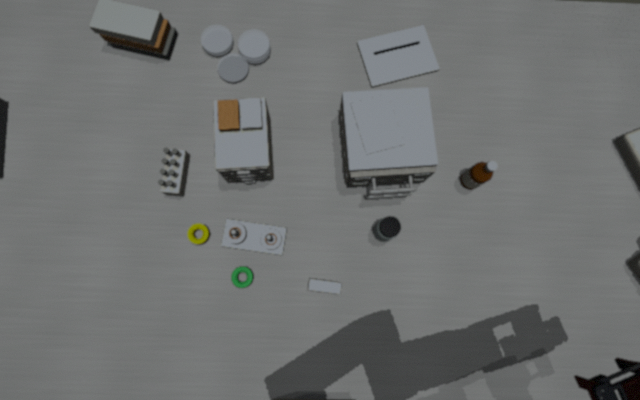

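Side view: wide cabinet at (410,240), jar (310,250), stand (300,180). Top: jar (387,228), wide cabinet (388,135), stand (254,237), green and yellow look-alikes nearby. I'll zoom in for detail.

```bash
cat > h.py <<'E'
from bench import *
import numpy as np, cv2
from scipy.spatial.transform import Rotation as R
def cam(n):
    c=calibration(n); f=200/np.tan(np.radians(c["fov_y"])/2)
    return np.array(c["position"]),R.from_euler("xyz",c["rotation"]).as_matrix(),f,c["cx"],c["cy"]
def ray(n,u,v):
    p,M,f,cx,cy=cam(n); return p,M@np.array([(u-cx)/f,-(v-cy)/f,-1])
def onz(n,u,v,z):
    p,d=ray(n,u,v); return (p+d*(z-p[2])/d[2]).round(4)
def proj(n,P):
    p,M,f,cx,cy=cam(n); q=(np.atleast_2d(P)-p)@M
    return np.c_[cx+f*q[:,0]/-q[:,2], cy-f*q[:,1]/-q[:,2]].round(1)
def snap(n,name,x0,y0,x1,y1,k):
    im=capture(n)[:,:,::-1]; cv2.imwrite(f"pics/{name}_full.png",im)
    cv2.imwrite(f"pics/{name}.png",cv2.resize(im[y0:y1,x0:x1],None,fx=k,fy=k,interpolation=cv2.INTER_CUBIC))
E
python3 - <<'E'
from h import *
for n,b,k in(("top",(200,75,460,270),3),("side",(240,120,480,300),3.3)):
    im=cv2.imread(f"pics/{n}0.png");x0,y0,x1,y1=b
    cv2.imwrite(f"pics/{n}1.png",cv2.resize(im[y0:y1,x0:x1],None,fx=k,fy=k,interpolation=cv2.INTER_CUBIC))
print("jar",onz("top",388,227,.105),onz("side",310,236,.105))
print("cab corners",[onz("top",u,v,.14) for u,v in((342,92),(430,89),(437,166),(349,171))])
print("cabS",[onz("side",u,v,.14) for u,v in((362,194),(437,191),(475,245),(374,252))])
print("base",proj("side",[[0,0,0]]),"tcp",proj("top",[read_state()["position"]]))
E
```

```text
jar [ 0.5348 -0.1685  0.105 ] [ 0.5391 -0.1816  0.105 ]
cab corners [array([ 0.8706, -0.0474,  0.14  ]), array([ 0.8873, -0.2719,  0.14  ]), array([ 0.6842, -0.2839,  0.14  ]), array([ 0.6648, -0.0675,  0.14  ])]
cabS [array([ 0.6755, -0.072 ,  0.14  ]), array([ 0.872 , -0.0662,  0.14  ]), array([ 0.8987, -0.2562,  0.14  ]), array([ 0.6731, -0.268 ,  0.14  ])]
base [[119.2 220.9]] tcp [[598.2 372. ]]
```

View pics/top1.png

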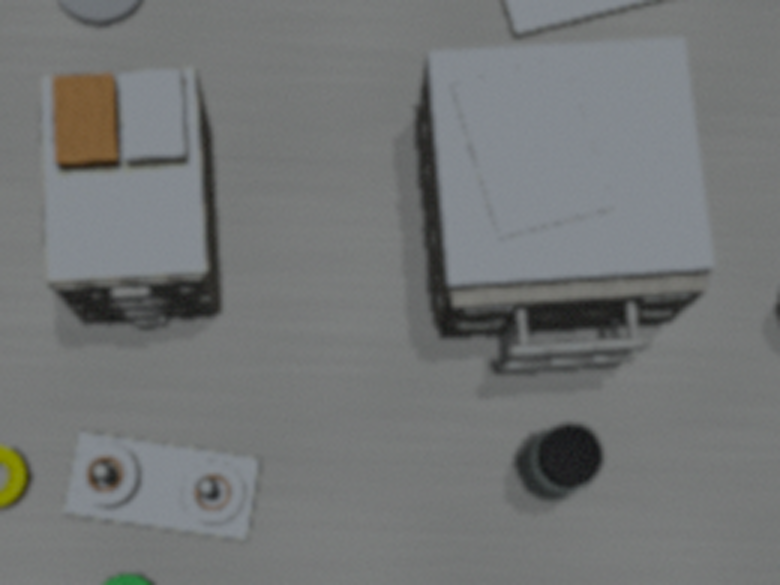

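View pics/side1.png

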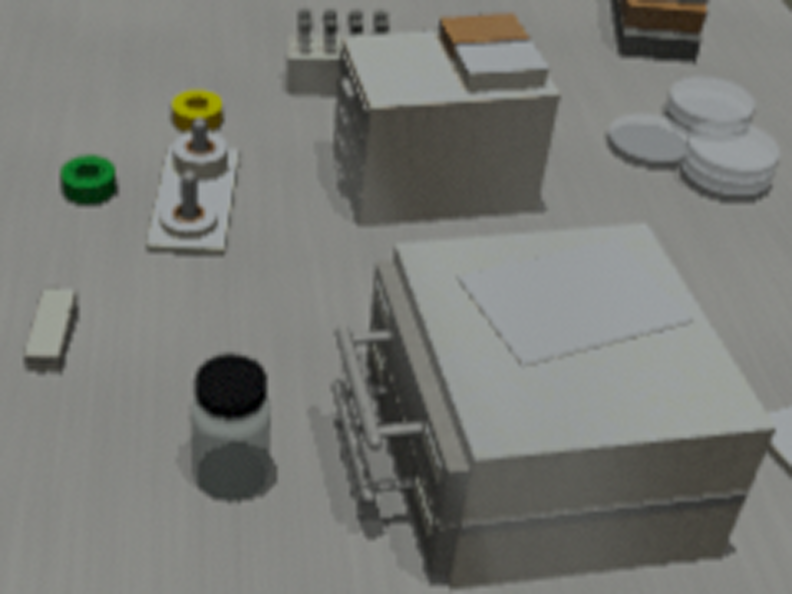

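Top crop: jar cap (570,455), upper handle bar from (512,350) to (645,343), and the thick roll on the left (+y) spindle at (105,470). The side crop agrees: the far roll is the thicker one. The two views disagree by about 1 cm, which points to lens distortion, so I'll fit both jointly.

```bash
cat > fit.py <<'E'
from h import *
from scipy.optimize import least_squares
T=lambda *a:[(200+u/3,75+v/3) for u,v in a]
S=lambda *a:[(240+u/3.3,120+v/3.3) for u,v in a]
obs={"top":np.array(T((430,52),(686,38),(512,350),(645,343),(570,455),(105,470),(213,490),(80,433),(258,459),(246,540),(64,513))),
"side":np.array(S((395,248),(648,225),(343,332),(377,440),(231,380),(200,124),(189,178),(240,152),(225,248),(150,248),(172,150))+S((775,432)))}
def pts(w):
    cx,cy,cw,hx,sx,sy,sw,jx,jy=w[:9]
    def tf(x,y,a,L): 
        L=np.array(L,float);c,s=np.cos(a),np.sin(a);return np.c_[x+c*L[:,0]-s*L[:,1],y+s*L[:,0]+c*L[:,1],L[:,2]]
    C=tf(cx,cy,cw,[(.11,.11,.14),(.11,-.11,.14),(hx,.055,.103),(hx,-.055,.103)])
    St=tf(sx,sy,sw,[(0,.045,.067),(0,-.045,.067),(.0375,.0825,.012),(.0375,-.0825,.012),(-.0375,-.0825,.012),(-.0375,.0825,.012)])
    top=np.r_[C,[[jx,jy,.105]],St]
    side=top.copy(); side[0]=np.nan; 
    return top,C,St
def pj(n,P,k,d,conv):
    c=calibration(n);f=200/np.tan(np.radians(c["fov_y"])/2)
    M=(R.from_euler("xyz",c["rotation"]) if conv=="rpy" else R.from_rotvec(c["rotation"]))*R.from_rotvec(d[3:])
    q=(P-c["position"]-d[:3])@M.as_matrix();x=q[:,0]/-q[:,2];y=-q[:,1]/-q[:,2];g=1+k*(x*x+y*y)
    return np.c_[c["cx"]+f*x*g,c["cy"]+f*y*g]
def res(w,conv,full=False):
    top,C,St=pts(w)
    a=pj("top",top,w[9],w[11:17],conv)-obs["top"]
    b=pj("side",np.r_[top[1:2]*0+top[0:1]*0,top[1:]] if 0 else top[2:],w[10],w[17:23],conv)-np.r_[obs["side"][2:11]]
    b2=pj("side",top[1:2],w[10],w[17:23],conv)-obs["side"][11]
    if full: return a,b,b2
    pr=np.r_[w[11:14]/.002,w[17:20]/.002,w[14:17]/.002,w[20:23]/.002]
    return np.r_[a.ravel(),b.ravel(),b2.ravel(),pr,w[9:11]/.3]
if __name__=="__main__":
  for conv in("rpy","vec"):
    w0=np.r_[.78,-.165,.07,-.145,.53,.1,-.1,.535,-.17,np.zeros(14)]
    r=least_squares(res,w0,args=(conv,),loss="soft_l1");w=r.x
    print(conv,r.cost,w[:11].round(4),w[11:].round(4))
    a,b,b2=res(w,conv,True);print(a.round(1).tolist(),b.round(1).tolist(),b2.round(1))
    if conv=="rpy":np.save("w.npy",w);t,C,St=pts(w);print(C.round(4),St[:2].round(4))
E
python3 fit.py
```

```text
rpy 7.741448076991173 [ 0.7722 -0.1697  0.0873 -0.1431  0.5135  0.1693 -0.1239  0.5375 -0.1748
  0.0128 -0.0033] [ 0.0009 -0.0003  0.0002  0.001  -0.0004 -0.0002 -0.0009  0.0003  0.0009
  0.0013  0.0013  0.    ]
[[-0.4, -0.2], [0.3, 0.4], [0.3, 0.1], [-0.7, -0.1], [0.2, 0.1], [-0.8, 0.3], [-1.5, -1.1], [0.2, -0.9], [1.9, -0.4], [1.3, 0.5], [0.0, 0.3]] [[0.6, 0.2], [-0.4, 0.7], [0.1, -0.3], [-0.0, 0.1], [0.1, -0.1], [0.2, -0.4], [0.2, 0.9], [-1.2, -0.5], [-0.9, -1.0]] [[ 0.1 -0.3]]
[[ 0.8722 -0.0506  0.14  ]
 [ 0.8914 -0.2697  0.14  ]
 [ 0.6249 -0.1274  0.103 ]
 [ 0.6345 -0.237   0.103 ]] [[0.5191 0.2139 0.067 ]
 [0.508  0.1246 0.067 ]]
vec 82.27237020774622 [ 0.7444 -0.1524  0.0734 -0.1402  0.489   0.1961 -0.1307  0.5129 -0.1538
 -0.1315  0.1299] [ 0.0086 -0.0053  0.0009  0.0164 -0.1009  0.0005 -0.0086  0.0053  0.0032
  0.0099  0.0028  0.    ]
[[-0.2, -0.2], [0.3, 0.6], [0.9, -0.7], [0.1, -1.0], [0.6, -0.6], [-1.6, 1.1], [-3.0, -0.4], [0.1, -0.5], [0.8, -0.4], [0.5, 0.4], [0.6, 0.3]] [[-0.3, -0.1], [-2.1, -0.2], [-0.6, -0.8], [0.1, 0.6], [0.0, 0.0], [0.7, -0.1], [0.3, 0.6], [-0.7, -0.5], [-0.1, -0.3]] [[ 0.2 -0.8]]
```

The rpy convention fits to about 1 px with no distortion. Before moving the jar I'll check its surroundings.

```bash
cat >> h.py <<'E'
from math import pi
def down(jaw):  # orientation, tool down, jaws along world angle jaw
    return [0,pi/2,jaw-pi/2]
def go(p,jaw):  # joint move, choosing the half-turn with the smaller joint travel
    q0=np.array(read_state()["qpos"]);c=[]
    for a in(jaw,jaw+pi):
        q=planner.solve_ik(p,down(a))
        if q is not None:c.append((np.abs(np.array(q)-q0).max(),a))
    a=min(c)[1]; bot.movep(p,down(a)); return a
def st(m=""):
    s=read_state();print(m,"t%.1f"%s["t"],np.round(s["position"],4),"F",np.round(s["contact_force"],1),"op %.4f"%s["opening"])
    return s
E
python3 - <<'E'
from h import *
print("green",onz("top",242,277,.02),"yellow",onz("top",199,234,.02),"mailer",onz("top",325,286,.02),"bottlecap",onz("top",492,166,.15),
 "narrow front",onz("top",217,168,.14),onz("top",269,166,.14))
x,y=.5375,-.1748
go([x,y,.20],pi/2); st()
bot.move_l([x,y,.045],speed=.12); st("down")
hand.command_gripper(.05,20); st("grip")
bot.move_l([x,y,.10],speed=.12); st("lift")
bot.move_l([.47,-.41,.10],speed=.2)
bot.move_l([.47,-.41,.0465],speed=.08); st("set")
hand.command_gripper(.085); bot.move_l([.47,-.41,.21],speed=.2); st("up")
snap("top","t2",280,60,540,320,2.3)
E
```

```text
green [0.4057 0.1964 0.02  ] yellow [0.5144 0.3156 0.02  ] mailer [ 0.3876 -0.0191  0.02  ] bottlecap [ 0.6855 -0.4163  0.15  ] narrow front [0.6623 0.2515 0.14  ] [0.6713 0.1269 0.14  ]
 t1.9 [ 0.5374 -0.1755  0.2   ] F [ 0.2 -0.3 -0.9] op 0.0882
down t3.4 [ 0.5381 -0.175   0.0457] F [-0.6  0.4  0.4] op 0.0876
grip t4.0 [ 0.5376 -0.1748  0.0452] F [-0.2  0.3  2.7] op 0.0594
lift t4.6 [ 0.5372 -0.1747  0.0998] F [-0.2  0.6 -2.5] op 0.0597
set t6.8 [ 0.4699 -0.41    0.046 ] F [ 1.2  0.4 -1.4] op 0.0596
up t8.3 [ 0.4694 -0.4094  0.2088] F [-0.8  0.5 -0.3] op 0.0851
```

View pics/t2.png

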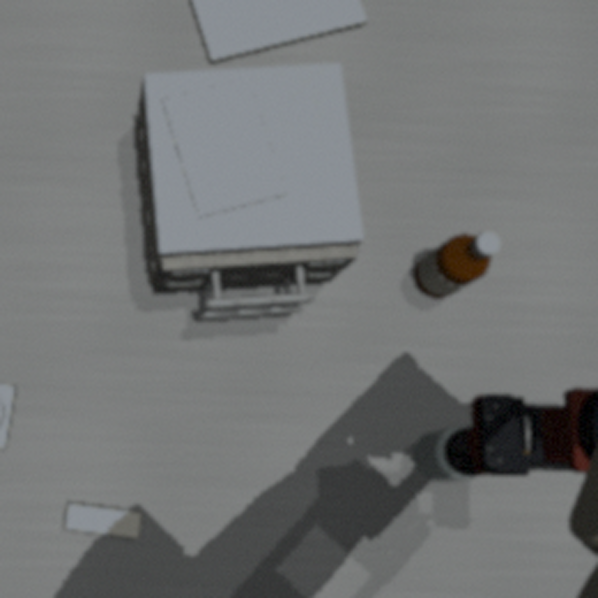

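The jar stands upright at crop (455,452), well clear of the drawer, and the handle at (260,297) is where it was. Next is the drawer.

Run:
```python
from h import *
a=.0873;h=np.array([.6297,-.1822]);d=-np.array([np.cos(a),np.sin(a)])
hand.command_gripper(.034)
bot.move_l([.47,-.38,.24],speed=.3)
j=go([*h,.20],a); st()
bot.move_l([*h,.13],speed=.12); bot.move_l([*h,.085],speed=.05); st("down")
hand.command_gripper(.0,15); s0=st("grip")
F0=np.array(s0["contact_force"])
bot.move_l([*(h+.132*d),.085],speed=.08); st("pulled")
for k in np.arange(.134,.156,.002):
    bot.move_l([*(h+k*d),.085],speed=.03)
    s=read_state();f=np.array(s["contact_force"])[:2]@d;print(round(k,3),round(f,1),((np.array(s["position"])[:2]-h)@d).round(4))
    if f<-9:break
st("end")
snap("top","t3",280,60,540,320,2.3)
```

```text
t10.7 [ 0.6293 -0.1829  0.1994] F [-0.7  0.3 -0.3] op 0.0339
down t12.5 [ 0.63   -0.1823  0.0853] F [-0.4  0.9 -0.6] op 0.0341
grip t13.0 [ 0.6291 -0.1822  0.0852] F [-3.8 -1.4  4. ] op 0.0103
pulled t14.8 [ 0.4973 -0.195   0.0852] F [ 0.3 -7.7  0.6] op 0.0105
0.134 0.1 0.1349
0.136 1.2 0.1369
0.138 0.1 0.1389
0.14 -0.8 0.1408
0.142 0.3 0.1428
0.144 -0.2 0.1448
0.146 1.2 0.1468
0.148 -0.5 0.1488
0.15 -2.8 0.1502
0.152 -10.3 0.1502
end t17.3 [ 0.4802 -0.1967  0.0852] F [10.7 -4.4 -9.7] op 0.0105
```

View pics/t3.png

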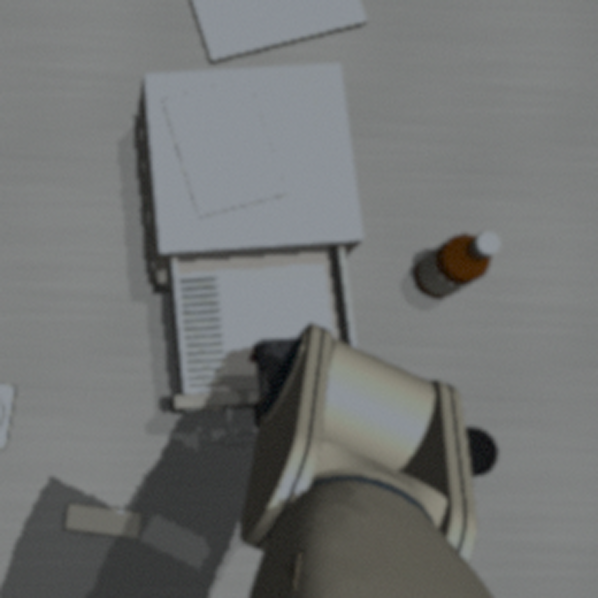

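The drawer is on its stop: force rose at 0.150 of travel while position held at 0.1502. Now I'll release it and take the roll.

Run:
```python
from h import *
a=.0873;h=np.array([.6297,-.1822]);d=-np.array([np.cos(a),np.sin(a)])
print("roll guess",onz("top",236.3,232.7,.037))
bot.move_l([*(h+.1502*d),.085],speed=.03)
hand.command_gripper(.034); p=h+.150*d
bot.move_l([*p,.25],speed=.15); st("up")
x,y=.5191,.2139
hand.command_gripper(.072)
go([x,y,.20],-.124); st()
snap("side","s4",240,120,480,300,3.3)
bot.move_l([x,y,.10],speed=.15)
bot.move_l([x,y,.0165],speed=.06); st("down")
hand.command_gripper(.04,15); st("grip")
bot.move_l([x,y,.03],speed=.05); st("lift")
bot.move_l([x,y,.12],speed=.08); st("lift2")
snap("top","t4",200,75,460,310,2.5)
snap("side","s4b",240,80,480,300,2.7)
im=np.vstack([cv2.resize(cv2.imread("pics/s4.png"),(640,480))[:, :],]);b=cv2.imread("pics/s4b.png")
m=np.zeros((590,800,3),np.uint8)
for i,n in enumerate(("t4_full","s4b_full")):
    f=cv2.imread(f"pics/{n}.png");f=f[70:320,200:460] if i==0 else f[100:320,240:480]
    f=cv2.resize(f,(400,int(400*f.shape[0]/f.shape[1])));m[:f.shape[0],400*i:400*i+400]=f
cv2.imwrite("pics/m4.png",m[:400])
```

```text
roll guess [0.5185 0.2151 0.037 ]
up t19.4 [ 0.4797 -0.195   0.2491] F [-0.1 -0.1  0.4] op 0.0339
 t21.7 [0.5194 0.2132 0.2001] F [ 0.2 -0.2 -0.2] op 0.0724
down t24.1 [0.5194 0.214  0.0169] F [ 0.3 -0.3  0.4] op 0.0718
grip t24.5 [0.5192 0.2139 0.0167] F [-0.6  0.8  2.8] op 0.0558
lift t24.9 [0.5194 0.214  0.0305] F [-0.2 -0.8 -0.8] op 0.0563
lift2 t26.2 [0.5187 0.2137 0.1194] F [-0.  -0.2 -0.8] op 0.0560
```

View pics/m4.png

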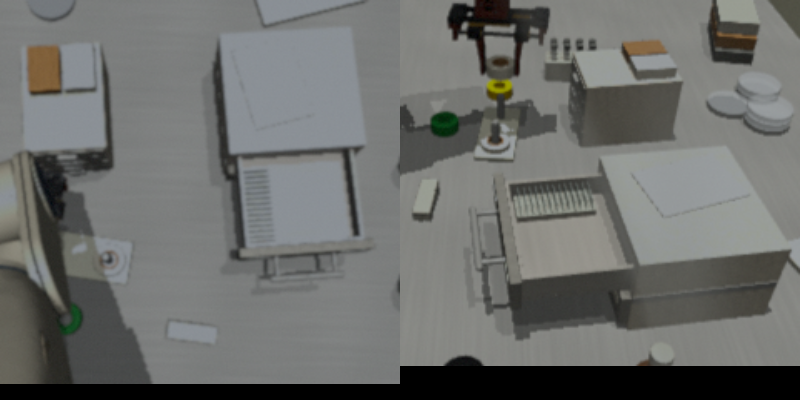

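The roll is off the spindle and held. The picture shows a second bar below the pulled handle, so I need to know whether the lower drawer came along or it's only a shadow.

Run:
```python
from h import *
m=np.zeros((560,800,3),np.uint8)
for i,(n,b) in enumerate((("t4_full",(335,150,455,260)),("s4b_full",(275,195,415,310)))):
    f=cv2.imread(f"pics/{n}.png")[b[1]:b[3],b[0]:b[2]];k=400/f.shape[1];f=cv2.resize(f,None,fx=k,fy=k,interpolation=cv2.INTER_CUBIC)
    f=cv2.convertScaleAbs(f,alpha=1.5)
    m[:f.shape[0],400*i:400*i+f.shape[1]]=f
    cv2.imwrite("pics/m5.png",m[:380])
    nm=("top","side")[i]
    for z in(.103,.045):
      for hx in(-.143,-.293):
        c,s=np.cos(.0873),np.sin(.0873);P=[[.7722+c*hx-s*v,-.1697+s*hx+c*v,z] for v in(.055,-.055)]
        print(nm,z,hx,((proj(nm,P)-b[:2])*k+[400*i,0]).round(0).tolist())
```

```text
top 0.103 -0.143 [[121.0, 137.0], [265.0, 128.0]]
top 0.103 -0.293 [[139.0, 336.0], [287.0, 327.0]]
top 0.045 -0.143 [[110.0, 153.0], [247.0, 145.0]]
top 0.045 -0.293 [[127.0, 342.0], [267.0, 333.0]]
side 0.103 -0.143 [[596.0, 71.0], [623.0, 166.0]]
side 0.103 -0.293 [[424.0, 86.0], [433.0, 185.0]]
side 0.045 -0.143 [[593.0, 118.0], [617.0, 213.0]]
side 0.045 -0.293 [[427.0, 133.0], [436.0, 232.0]]
```

View pics/m5.png

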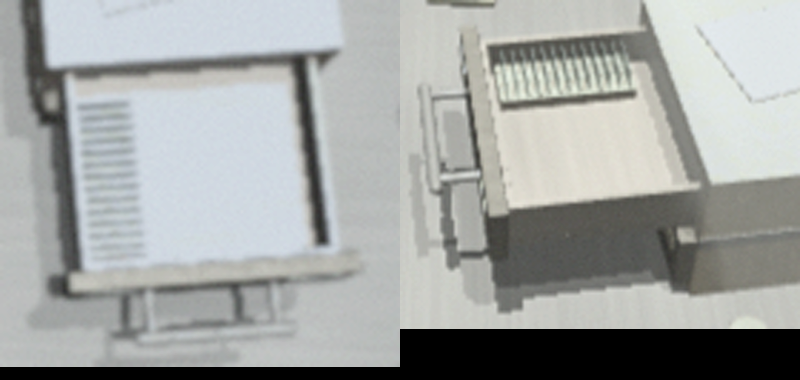

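The lower drawer is shut: what I saw is the handle's shadow, and the handle sits where full extension predicts. Now placing the roll.

Run:
```python
from h import *
a=.0873; b=[.6044,-.2067]
print("bay px",((proj("top",[[*b,.08]])-[335,150])*400/120).round(0), st()["opening"])
bot.move_l([.5187,.2137,.28],speed=.2)
go([*b,.28],a+pi/2); st("over")
bot.move_l([*b,.13],speed=.12); bot.move_l([*b,.089],speed=.05); s=st("near"); f0=s["contact_force"][2]
for z in np.arange(.088,.0825,-.0005):
    bot.move_l([*b,z],speed=.02); bot.hold(.1); f=np.mean([read_state()["contact_force"][2] for _ in range(3)])-f0
    print(round(z,4),round(f,1))
    if f>2.5:break
hand.command_gripper(.068); st("released")
bot.move_l([*b,.30],speed=.12)
bot.movep([.45,.12,.30],down(a+pi/2)); st("clear")
m=np.zeros((400,800,3),np.uint8)
for i,(n,c) in enumerate((("top",(300,100,500,280)),("side",(250,180,450,360)))):
    f=np.ascontiguousarray(capture(n)[:,:,::-1]);cv2.imwrite(f"pics/{n}6_full.png",f);f=f[c[1]:c[3],c[0]:c[2]]
    m[:360,400*i:400*i+400]=cv2.convertScaleAbs(cv2.resize(f,(400,360),interpolation=cv2.INTER_CUBIC),alpha=1.4)
cv2.imwrite("pics/m6.png",m)
```

```text
t26.3 [0.5187 0.2138 0.1194] F [-0.1 -0.1 -0.4] op 0.0564
bay px [[219. 172.]] 0.05641222086644702
over t28.9 [ 0.6046 -0.2056  0.2799] F [-0.3  0.2 -0.1] op 0.0560
near t31.2 [ 0.6046 -0.2068  0.0892] F [ 0.3  0.3 -1. ] op 0.0562
0.088 -1.0
0.0875 -0.8
0.087 -0.7
0.0865 1.0
0.086 0.2
0.0855 -0.2
0.085 1.2
0.0845 3.5
released t34.4 [ 0.6044 -0.2067  0.0844] F [ 0.5 -0.1  0.7] op 0.0679
clear t38.6 [0.4502 0.1199 0.3   ] F [0.2 0.  0.1] op 0.0680
```

View pics/m6.png

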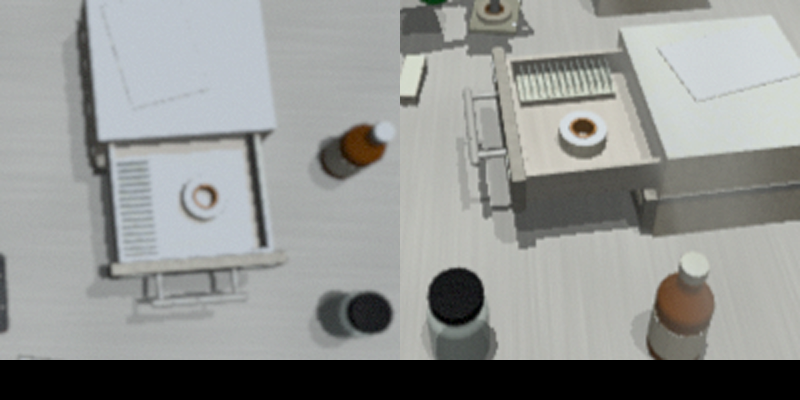

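Top and side views show the roll flat in the bay beside the rack at (205,195), the drawer out with its handle as before, and the jar upright and clear. Handing in.

Run:
```python
from h import *
a=cv2.imread("pics/t4_full.png",0)[240:260,370:430].astype(float);b=cv2.imread("pics/top6_full.png",0)[240:260,370:430].astype(float)
print("handle shift px",cv2.phaseCorrelate(a,b))
st(); bot.hand_in()
```

```text
handle shift px ((-0.13432056389713054, 0.052610686679891216), 0.9686892767024362)
 t38.7 [0.4502 0.1198 0.3   ] F [ 0.4  0.4 -0.9] op 0.0684
the job is handed in; nothing more can be done
```

The job is handed in at t = 38.7 s, with every step done in the order asked.

- **Jar:** I stood it upright at about (0.47, -0.41), well clear of the drawer's path.
- **Upper drawer:** I pulled it to its stop, where the force rose to about 10 N and the position held at 0.1502 m of pull. Its handle moved less than 0.2 px between the picture after the pull and the last one.
- **Wide roll:** I lifted it off its spindle, lowered it until it touched the drawer floor, and only then released it. It lies flat in the bay beside the rack.

The last pictures show the lower drawer shut. The bystanders in view are not visibly moved; the yellow look-alike and the tube rack were outside that last crop. A second bar below the open drawer's handle looked like the lower drawer at first, but a close-up showed it was only a shadow. No checks failed or disagreed.

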